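Try the thermal cycler's lid, free its catch if it is caught, and hold the lid up

ROBOT

A 6-joint arm with a two-finger parallel gripper is mounted at the origin on the work surface. World frame = base frame: x ahead of the robot, y to its left, z up, the work surface at z = 0. Lengths are in m, angles in rad, forces in N, time in s.
With the tool pointing down it reaches from about 0.425 to 0.95 m from the base axis. Payload 14.7 kg.
Tool frame: the origin (TCP) lies on the centre line of the jaws, within the pads' length; the fingertips stand 17 mm ahead of it and the grasp point (between the pads) lies 2 mm behind it; z points along the fingers, y is the line along which they close (so a half turn about z gives the same grasp; the last joint's range is limited). The gripper opens to 85 mm and grips with 20 to 120 N. Pads are 22 mm wide; open, the fingers measure 114 mm over their backs; the gripper's body (76 mm by 85 mm) begins 54 mm behind the grasp point. The pads swing forward as they close: fully open they stand 13 mm farther back than shut.
Start: joints at [1.161, 0.48, 1.596, -0, 1.065, -0.047], TCP at [0.231, 0.608, 0.248] pointing down, gripper open.
Joint ranges: [-2.75, 2.75], [-0.82, 2.05], [0.23, 2.67], [-1.56, 4.7], [0.09, 2.69], [-2.92, 2.92]. Speed limits (rad/s): [1.89, 1.89, 2.39, 3.01, 3.01, 3.01].

INTERFACE

Orientations are given as a unit quaternion [w, x, y, z].
In Python, from plant import read_state, camera, finish_job gives the robot as it stands.
- The arm moves only by the shell command python3 -m jog 'ROWS'. ROWS is JSON, a list of rows, each a list of 5 numbers: the shift along the world's x, y, z scaled (see below), then the turn about the world's z scaled (see below), then the opening, from 0 (shut) to 1 (fully open). A call has 1 to 12 rows; each row shifts and turns the commanded pose from where the row before left it; what a row does not reach is not made up. The controller multiplies each number of a shift by 15 cm and each number of a turn by 180 degrees. A row lasts 1/10 s, in which the tool goes at most 50 mm and 8.59 degrees, less where a joint would pass 70% of its speed; a pose out of reach is approached as far as the arm can. A call with a number of a shift or a turn outside -1 to 1 is refused whole. A call with a gripper value outside its range is refused whole. The fingers move at their own pace and stop on an object; the grip force is fixed at half the most. Time passes only in rows, so rows that do not move let the fingers close. It gives the time, the measured TCP pose, the force, the opening and the grip force at its end, in the units of the state.
- read_state(): the state, without advancing time (a new reading comes with each control period).
- camera(name): name is "side" or "top" or "wrist"; returns a dict with "color" (384x512x3 uint8, red, green, blue), "fx", "fy", "cx", "cy" (pixels), "dist" ([k1, k2, p1, p2, k3] as OpenCV has them; the pictures are not rectified), "world_to_cam" (4x4, takes a point from world to camera coordinates). Camera axes: x right, y down, z forward; pixel columns grow to the right and rows downward; lengths in m; the calibration is good to about 2 mm. A picture is of the moment at which its call begins. There is no depth.
- finish_job(): hands the job in; it is judged then, once.
The state is a dict: "clock": time; "qpos": joint angles; "dq": joint speeds; "joint_efforts": joint torques, N m; "tool_pos": TCP position; "ee_rot": TCP orientation; "ft_force": force on the tool from outside, world axes, zero at the start; "wrist_torque": the same for the moment, N m; "grip_width": opening from 0.0 (shut) to 1.0 (fully open); "gripper_force": force on a finger pad.
Only numpy, scipy, OpenCV 4.12 (cv2) and the standard library are available. Lean on these libraries where they do the work, as an engineer would, in place of code of your own. Each camera call takes 0.05 s, during which the arm holds its last target. There are 200 camera calls.

TASK

A colleague wants to take the plate out of the thermal cycler, but its lid no longer stays up by itself and its worn catch engages only sometimes, which nothing outside shows. Give the lid's front grip a light upward tug to find out: if it is caught, do not force it but press the release key on the front deck all the way down; if it is free, leave the key alone. Then raise the lid by its grip to about 60 degrees and finish there, still holding it up with the gripper, the other things on the bench left where they are.

Things in the scene. Friction and masses are not known exactly. Their poses are not given: they have to be found in the camera images.
- cycler: Personal thermal cycler, pale housing fixed to the bench, 300 deep (its x) x 210 wide (y), 155 high with lid shut. Origin: centre of its underside; x points to its back (hinge side), y to its left seen from the robot, z up. Front 88 is a low deck, 85 high: dark control panel on its left half, release key on its right. Behind, the housing is 110 high and carries the lid. Position and yaw vary.
- lid (a joint): Lid angle in rad: 0 shut, grows as its front rises, stop at 1.4. Pale slab 188 deep x 204 wide x 40 thick, 0.4 to 0.75 kg, hinged at the back; falls shut if let go. Raising it takes 2 to 3 N at the grip. A free lid rises at once; a caught one gives 4 to 5 mm at the grip (0.02 rad), then stops firmly; 10 to 20 N is a fair tug, over 40 N hurts the hook. Caught or free varies, unseen.
- lid_grip (a point): Middle of the lid's front grip, where to pinch it: level bar 18 wide (y) x 16 thick, standing out 67 from the lid's front face over the deck; this point is 42 from that face, 23 from the bar's end, 133 high when shut. Free at both sides and above: pinch from above, fingers closing along the cycler's y. The bar can turn between the pads as the lid swings. Axes: the lid's; shut, the cycler's.
- lid_hinge (a point): Point on the lid's hinge line in the cycler's middle plane, 110 high; axes of the cycler, the hinge line is its y. With the lid shut, lid_grip lies 225 in front of it (-x) and 23 above it, and swings about this line.
- release_top (a point): Centre of the top of the release key: raised grey key 24 (cycler's x) x 34 (y) on the right half of the front deck, its top 92 high (7 above the deck) when up; 108 in front of the cycler's origin and 70 to its right. Axes of the cycler.
- release (a joint): Travel of the release key in m: 0 up, 0.007 fully down. Springs back up. It takes 2 to 6 N. At 5 to 6 mm it throws the catch's hook back, which then stays back by itself; the lid does not move as that happens.
- tip_box: Bystander: closed box of pipette tips, 122 x 82 x 74 high, to the left of the cycler.
- tube_rack: Bystander: yellow microtube rack, 70 x 105 x 45 high, to the right of the cycler.
- marker: Bystander: marker pen lying, 134 long, 12 thick, to the right of the cycler's front.
- tape_roll: Bystander: roll of paper tape lying flat, 72 across, 19 high, in front of the cycler.
- film_paddle: Bystander: white film sealing paddle lying flat, 135 long, 10 high, in front of the cycler.
- pipette: Bystander: pipette lying, 255 long, 30 high, to the left of the cycler's front.
- wash_bottle: Bystander: white plastic bottle, 48 across, 105 high, to the right of the cycler, beyond the marker.

How it is judged:
On the way, in this order (a step that is already met when the one before it is completed fails the run):
1. the gripper tugs the lid up off its seat before the release key has thrown the catch (value of joint lid above 0.01 rad and distance of catch_c0 from where it was at the start of the episode below 0.0082 m and contact force between the fingers and lid_c1 above 1 N), for 0.05 s.
2. the lid has come free and is being raised (value of joint lid above 0.25 rad), for 0.05 s.
At the end, for the whole second after the job is handed in: The lid stands still between 46 and 73 degrees open (0.80 to 1.27 rad, under 0.1 rad/s), held up by the gripper's fingers on its grip (over 1 N), and the release key is up (value of joint lid between 0.8 and 1.27 rad and velocity of joint lid between -0.1 and 0.1 rad/s and contact force between the fingers and lid_c1 above 1 N and value of joint release below 0.002 m); the arm keeps its last pose, push and grip.
It fails at once if the lid was wrenched against the engaged catch (over 60 N on its hook) (contact force between catch_c0 and lid above 60 N).
It fails at once if the release key was pressed although the lid was free (value of joint release above 0.0064 m and distance of catch_c0 from where it was at the start of the episode below 0.0082 m).
It fails at once if a bystander was pushed more than 25 mm away (distance of any of tip_box, tube_rack, marker, tape_roll, film_paddle, pipette, wash_bottle from where it was at the start of the episode above 0.025 m).
It also fails if it takes over 45 s, if anything falls off the work surface, if the arm or the gripper's body presses on something with over 40 N, if the wrist force passes 120 N, or if a joint passes its speed limit or range.

## Working session

There is one attempt and no reset: what is moved stays moved. The work goes in short steps, Python scripts to look and compute and a shell command to move; the robot and the scene stay as the last step left them, time stands still between calls to the robot, and variables do not carry over. Pictures are saved under pics/ and viewed, at most 10 in all, crops included, and the job is handed in when it is done.

```bash
mkdir -p pics; python3 - <<'E'
from plant import *
import cv2
s=read_state();print(s)
for n in("top","side"):
    c=camera(n);cv2.imwrite(f"pics/{n}0.png",cv2.resize(c["color"][:,:,::-1],(800,600),interpolation=cv2.INTER_CUBIC))
    print(n,c["fx"],c["fy"],c["cx"],c["cy"],c["dist"],c["world_to_cam"])
E
```

```text
{'clock': 0.0, 'qpos': array([ 1.16141083e+00,  4.80830068e-01,  1.59689884e+00,  2.16407779e-05,
        1.06511107e+00, -4.65853121e-02]), 'dq': array([0.00169775, 0.00198752, 0.00127768, 0.00097448, 0.00087016,
       0.00042574]), 'joint_efforts': array([ 2.42444781e-03, -9.50646544e+01, -4.30184627e+01,  3.62360970e-04,
        1.20760209e-02, -1.32148236e-05]), 'tool_pos': array([0.23048191, 0.60732448, 0.24766423]), 'ee_rot': array([-1.50175568e-04,  1.80411996e-01,  9.83590933e-01, -6.05386359e-04]), 'ft_force': array([-0.13157102,  0.19104034, -0.51878098]), 'wrist_torque': array([-0.00400447,  0.05851936, -0.03105519]), 'gripper_force': 0.0, 'grip_width': 1.0001735643731409}
top 410.9120829566219 410.9120829566219 254.69830661845572 197.64466525740934 [-0.12418589  0.          0.          0.          0.        ] [[-1.60739898e-02 -9.99476773e-01  2.80679109e-02  7.93644161e-04]
 [-9.96281292e-01  1.36334779e-02 -8.50747628e-02  5.94849617e-01]
 [ 8.46475861e-02 -2.93310255e-02 -9.95979155e-01  1.15197211e+00]
 [ 0.00000000e+00  0.00000000e+00  0.00000000e+00  1.00000000e+00]]
side 347.75981200730735 347.75981200730735 256.11757989191653 187.55419948986284 [-0.03197057  0.          0.          0.          0.        ] [[ 0.06271144 -0.99801701  0.00541593 -0.04449438]
 [-0.90144801 -0.05897067 -0.42885189  0.57279157]
 [ 0.42832086  0.02201173 -0.90335858  0.59753444]
 [ 0.          0.          0.          1.        ]]
```

View pics/top0.png

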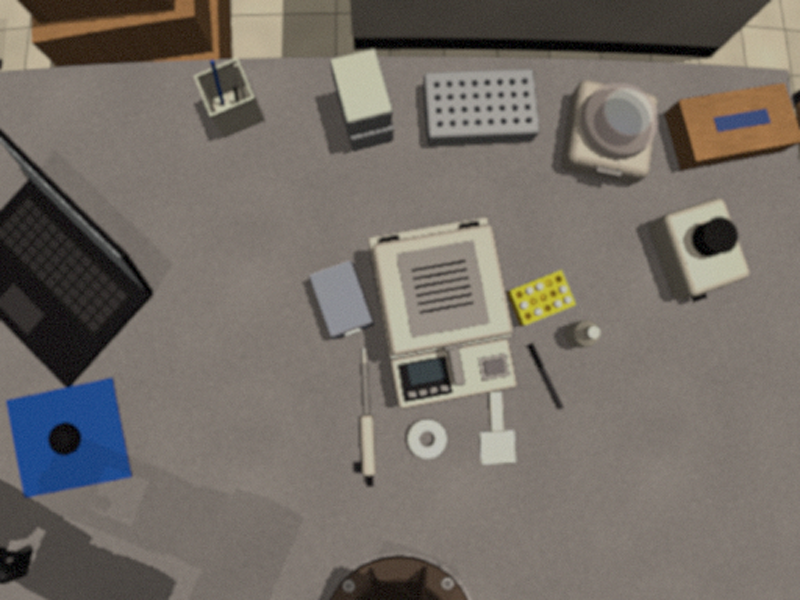

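View pics/side0.png

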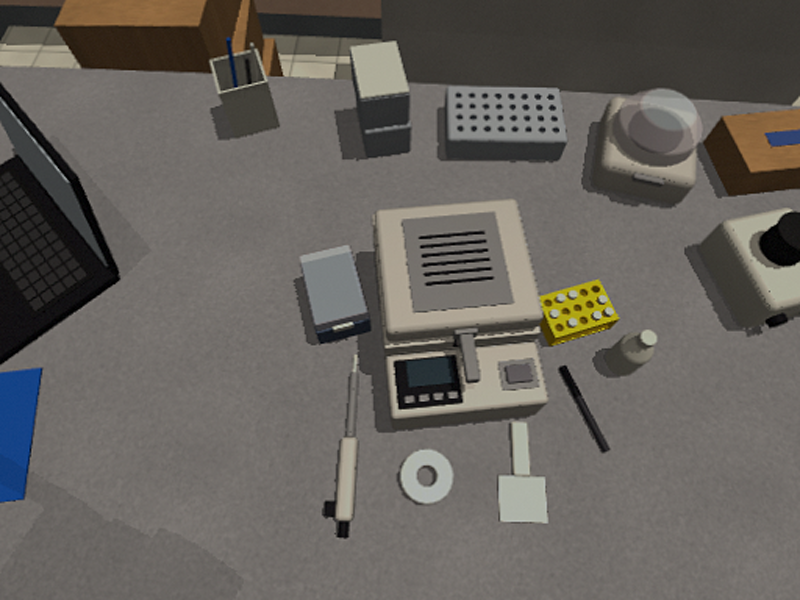

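Both views show the cycler turned a few degrees. In the top view the key is near (495,366) and the grip bar near (455,366). In the side view the key is near (517,373) and the bar's end near (471,378). Next I'll enlarge the front.

```bash
python3 - <<'E'
from plant import *
import cv2,numpy as np
a=camera("top")["color"][205:265,240:340,::-1];b=camera("side")["color"][200:275,240:360,::-1]
A=cv2.resize(a,None,fx=4,fy=4,interpolation=cv2.INTER_CUBIC) ; B=cv2.resize(b,None,fx=4,fy=4,interpolation=cv2.INTER_CUBIC)
im=np.zeros((540,480,3),np.uint8);im[:240,:400]=A;im[240:540,:480]=B
cv2.imwrite("pics/crop.png",im)
E
```

```text
(no output)
```

View pics/crop.png

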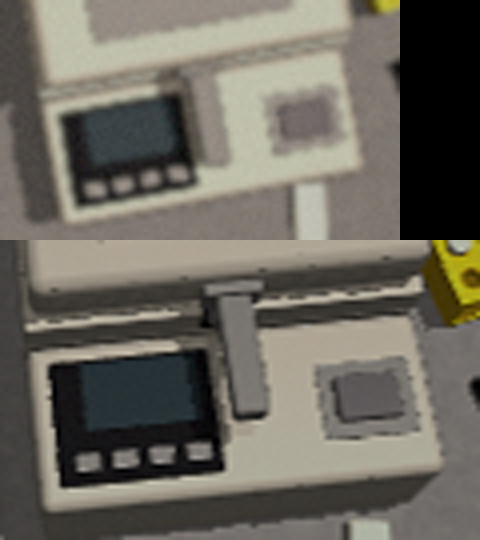

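The crop shows the key top at top-crop (304,120) and side-crop (368,396). The bar's end is at (217,163) in the top part and (250,412) in the side part, and the deck's front corners are clear. I'll fit the cycler's pose to these.

```bash
cat > fit.py <<'E'
from plant import *
import cv2,numpy as np
from scipy.optimize import least_squares
C={n:camera(n) for n in("top","side")}
def proj(n,P):
    c=C[n];T=c["world_to_cam"];K=np.array([[c["fx"],0,c["cx"]],[0,c["fy"],c["cy"]],[0,0,1.]])
    return cv2.projectPoints(np.array([P],float),cv2.Rodrigues(T[:3,:3])[0],T[:3,3],K,np.array(c["dist"]))[0].ravel()
t=lambda u,v:(240+(u+.5)/4-.5,205+(v+.5)/4-.5)
s=lambda u,v:(240+(u+.5)/4-.5,200+(v-240+.5)/4-.5)
# name: local x,y,z (x None -> bar end)
obs=[("top",(-.108,-.07,.092),t(304,120)),("side",(-.108,-.07,.092),s(368,396)),
("top",(-.15,.105,.085),t(66,222)),("top",(-.15,-.105,.085),t(361,168)),
("side",(-.15,.105,.085),s(44,508)),("side",(-.15,-.105,.085),s(441,467)),
("top",(None,0,.141),t(217,163)),("side",(None,0,.141),s(250,412))]
def W(p,l):
    x=p[3] if l[0] is None else l[0];c,q=np.cos(p[2]),np.sin(p[2])
    return [p[0]+c*x-q*l[1],p[1]+q*x+c*l[1],l[2]]
f=lambda p:np.concatenate([proj(n,W(p,l))-uv for n,l,uv in obs])
r=least_squares(f,[.6,-.05,.1,-.13],loss="soft_l1");p=r.x
print("pose",p.round(4),"\nres",f(p).reshape(-1,2).round(1).tolist())
g=p[3]+.023
print("key",np.round(W(p,(-.108,-.07,.092)),4),"grip",np.round(W(p,(g,0,.133)),4),"hinge",np.round(W(p,(g+.225,0,.11)),4))
E
python3 fit.py
```

```text
pose [ 0.5833 -0.0837  0.1591 -0.1258] 
res [[0.2, -0.5], [-0.2, -1.1], [-1.4, 0.9], [0.8, 0.5], [-1.5, -0.1], [1.4, 0.2], [0.1, 0.5], [0.2, -0.4]]
key [ 0.4878 -0.1699  0.092 ] grip [ 0.4818 -0.0999  0.133 ] hinge [ 0.704  -0.0643  0.11  ]
```

The fit holds to about 1 px. The grip is at (0.482,-0.100,0.133), the hinge 0.225 m behind it, and the yaw is +9.1°. The tool has to turn +30°.

```bash
python3 -m jog '[[0.148,-0.265,0,0.0415,1],[0.148,-0.265,0,0.0415,1],[0.148,-0.265,0,0.0415,1],[0.148,-0.265,0,0.0415,1],[0.148,-0.265,0,0,1],[0.148,-0.265,0,0,1],[0.148,-0.265,0,0,1],[0.148,-0.265,0,0,1],[0.148,-0.265,0,0,1]]'; python3 -m jog '[[0.043,-0.291,0,0,1],[0.043,-0.291,0,0,1],[0.043,-0.291,0,0,1],[0.043,-0.291,0,0,1],[0.043,-0.291,0,0,1],[0.043,-0.291,0,0,1],[0.043,-0.291,0,0,1],[0.043,-0.291,0,0,1],[0,0,0,0,1],[0,0,0,0,1]]'
```

```text
clock: 1.2
tool_pos: [0.4311, 0.2483, 0.2485]
ee_rot: [0.0, -0.079, 0.997, 0.0]
ft_force: [0.7, 0.2, 0.1]
grip_width: 1.002
gripper_force: 0.0
clock: 2.2
tool_pos: [0.4819, -0.1002, 0.2482]
ee_rot: [-0.0, -0.078, 0.997, 0.0]
ft_force: [-0.8, 0.2, -0.3]
grip_width: 1.0
gripper_force: 0.0
```

```bash
python3 - <<'E'
from plant import *
import cv2,numpy as np
c=camera("wrist");T=c["world_to_cam"];K=np.array([[c["fx"],0,c["cx"]],[0,c["fy"],c["cy"]],[0,0,1.]])
im=c["color"][:,:,::-1].copy()
P=np.array([[.4818,-.0999,.141],[.4878,-.1699,.092],[.4591,-.1035,.141]])
print(cv2.projectPoints(P,cv2.Rodrigues(T[:3,:3])[0],T[:3,3],K,np.array(c["dist"]))[0].reshape(-1,2)*1.5625)
cv2.imwrite("pics/w1.png",cv2.resize(im,(800,600)))
E
```

```text
[[402.7305926  304.36081071]
 [299.31703096 277.32392785]
 [402.75432483 264.39574607]]
```

View pics/w1.png

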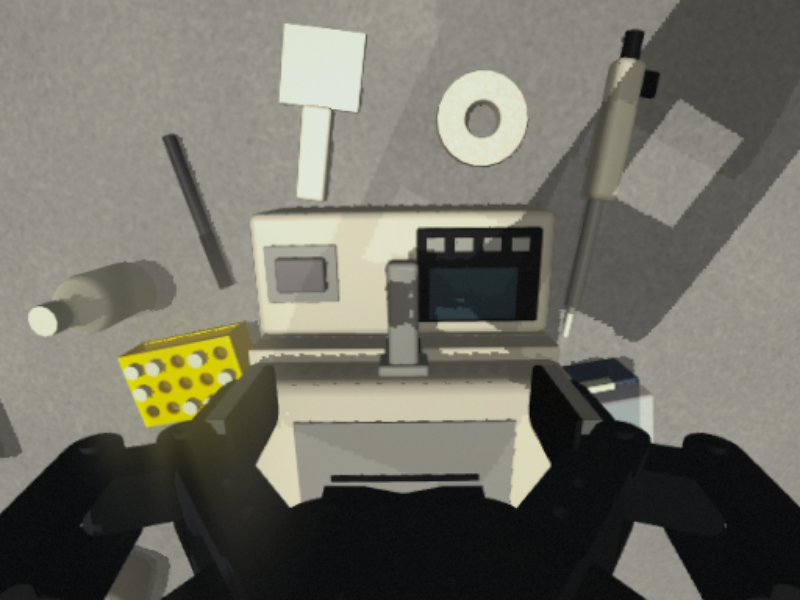

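The bar's centre is at (403,312) and its end at (403,261), with the key at (300,275). All are within 2 px of prediction. I'll descend and pinch.

```bash
python3 -m jog '[[0,0,-0.2,0,1],[0,0,-0.2,0,1],[0,0,-0.2,0,1],[0,0,-0.18,0,1],[0,0,0,0,1],[0,0,0,0,0],[0,0,0,0,0],[0,0,0,0,0],[0,0,0,0,0],[0,0,0,0,0],[0,0,0,0,0],[0,0,0,0,0]]'; python3 -m jog '[[0,0,0,0,0],[0,0,0,0,0]]'
```

```text
clock: 3.45
tool_pos: [0.4827, -0.1003, 0.1323]
ee_rot: [0.001, -0.079, 0.997, -0.001]
ft_force: [-3.6, -10.1, 11.2]
grip_width: 0.202
gripper_force: 60.3
clock: 3.65
tool_pos: [0.4827, -0.1003, 0.1323]
ee_rot: [0.001, -0.079, 0.997, -0.001]
ft_force: [-4.0, -10.7, 11.7]
grip_width: 0.202
gripper_force: 60.3
```

```bash
python3 -m jog '[[0,0,0.013,0,0],[0,0,0.007,0,0],[0,0,0,0,0]]';python3 -m jog '[[0,0,0.007,0,0],[0,0,0,0,0]]';python3 -m jog '[[0,0,0.007,0,0],[0,0,0,0,0]]'
```

```text
clock: 3.95
tool_pos: [0.4829, -0.1002, 0.1349]
ee_rot: [0.001, -0.079, 0.997, -0.001]
ft_force: [2.8, -10.7, -4.0]
grip_width: 0.196
gripper_force: 58.5
clock: 4.15
tool_pos: [0.483, -0.1003, 0.1359]
ee_rot: [0.001, -0.079, 0.997, -0.001]
ft_force: [4.6, -9.6, -4.4]
grip_width: 0.2
gripper_force: 58.5
clock: 4.35
tool_pos: [0.4831, -0.1002, 0.1368]
ee_rot: [0.001, -0.079, 0.997, -0.001]
ft_force: [5.4, -9.0, -7.8]
grip_width: 0.205
gripper_force: 58.8
```

```bash
python3 -m jog '[[0,0,0.007,0,0],[0,0,0,0,0]]';python3 -m jog '[[0,0,0.007,0,0],[0,0,0,0,0]]'
```

```text
clock: 4.55
tool_pos: [0.4832, -0.1002, 0.1375]
ee_rot: [0.001, -0.079, 0.997, -0.001]
ft_force: [7.5, -10.0, -18.8]
grip_width: 0.198
gripper_force: 59.7
clock: 4.75
tool_pos: [0.4832, -0.1002, 0.138]
ee_rot: [0.001, -0.079, 0.997, -0.001]
ft_force: [12.5, -10.3, -32.9]
grip_width: 0.196
gripper_force: 60.5
```

The force climbs steeply to 33 N after about 5 mm, so the lid is caught. I'll ease back, let go, rise and move over the key with the fingers shut.

```bash
python3 -m jog '[[0,0,-0.02,0,0],[0,0,-0.022,0,0],[0,0,0,0,0],[0,0,0,0,1],[0,0,0,0,1],[0,0,0,0,1],[0,0,0,0,1],[0,0,0,0,1],[0,0,0.1,0,1],[0,0,0.2,0,1],[0,0,0.2,0,1],[0,0,0,0,1]]'; python3 -m jog '[[0,-0.235,0,0,0],[0,-0.235,0,0,0],[0,0,0,0,0],[0,0,0,0,0],[0,0,0,0,0],[0,0,0,0,0],[0,0,0,0,0],[0,0,0,0,0]]'
```

```text
clock: 5.95
tool_pos: [0.4839, -0.0997, 0.2105]
ee_rot: [0.003, -0.079, 0.997, -0.001]
ft_force: [-0.5, 0.2, -1.1]
grip_width: 1.001
gripper_force: 0.0
clock: 6.75
tool_pos: [0.4821, -0.1692, 0.2072]
ee_rot: [0.0, -0.08, 0.997, 0.0]
ft_force: [1.0, -0.0, -1.1]
grip_width: -0.001
gripper_force: 0.0
```

```bash
python3 - <<'E'
from plant import *
import cv2
a=camera("wrist")["color"][:,:,::-1];cv2.imwrite("pics/w2.png",a)
E
```

```text
(no output)
```

View pics/w2.png

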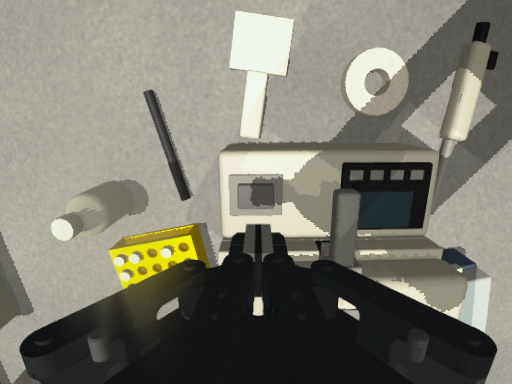

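The shut fingers are at column 257 and the key at (256,195), so they are in line. Pressing now.

```bash
python3 -m jog '[[0,0,-0.2,0,0],[0,0,-0.2,0,0],[0,0,-0.2,0,0],[0,0,0,0,0]]'; python3 -m jog '[[0,0,-0.027,0,0],[0,0,-0.02,0,0],[0,0,-0.02,0,0],[0,0,0,0,0]]'
```

```text
clock: 7.2
tool_pos: [0.4801, -0.1688, 0.1144]
ee_rot: [-0.002, -0.079, 0.997, 0.001]
ft_force: [-0.1, -0.1, 0.6]
grip_width: 0.003
gripper_force: 0.0
clock: 7.6
tool_pos: [0.4828, -0.17, 0.1078]
ee_rot: [0.001, -0.079, 0.997, -0.0]
ft_force: [0.6, -0.9, 2.4]
grip_width: -0.005
gripper_force: 1.1
```

```bash
python3 -m jog '[[0,0,-0.013,0,0],[0,0,-0.013,0,0],[0,0,0,0,0]]'; python3 -m jog '[[0,0,-0.01,0,0],[0,0,0,0,0]]'
```

```text
clock: 7.9
tool_pos: [0.4826, -0.17, 0.1034]
ee_rot: [0.001, -0.079, 0.997, -0.0]
ft_force: [3.3, -0.4, 3.4]
grip_width: 0.001
gripper_force: 2.0
clock: 8.1
tool_pos: [0.4826, -0.17, 0.102]
ee_rot: [0.0, -0.079, 0.997, -0.0]
ft_force: [3.5, -0.8, 8.0]
grip_width: -0.002
gripper_force: 3.9
```

```bash
python3 -m jog '[[0,0,-0.007,0,0],[0,0,0,0,0]]'; python3 -m jog '[[0,0,-0.007,0,0],[0,0,0,0,0]]'
```

```text
clock: 8.3
tool_pos: [0.4826, -0.17, 0.1019]
ee_rot: [0.001, -0.079, 0.997, -0.0]
ft_force: [-3.4, 0.7, 31.8]
grip_width: 0.002
gripper_force: 16.1
clock: 8.5
tool_pos: [0.4827, -0.17, 0.1018]
ee_rot: [0.001, -0.079, 0.997, -0.001]
ft_force: [-8.9, 1.4, 56.2]
grip_width: 0.005
gripper_force: 28.0
```

The key is on its stop, fully down at z 0.1018. Going back to the grip.

```bash
python3 -m jog '[[0,0,0.1,0,0],[0,0,0.2,0,0],[0,0,0.2,0,0],[0,0,0.2,0,0],[0,0.235,0,0,1],[0,0.235,0,0,1],[0,0,0,0,1],[0,0,0,0,1],[0,0,0,0,1],[0,0,0,0,1]]'
```

```text
clock: 9.5
tool_pos: [0.4819, -0.0999, 0.2044]
ee_rot: [-0.0, -0.079, 0.997, 0.0]
ft_force: [0.3, -0.2, 1.0]
grip_width: 0.993
gripper_force: 0.0
```

```bash
python3 -m jog '[[0,0,-0.2,0,1],[0,0,-0.2,0,1],[0,0,-0.09,0,1],[0,0,0,0,1],[0,0,0,0,0],[0,0,0,0,0],[0,0,0,0,0],[0,0,0,0,0],[0,0,0,0,0],[0,0,0,0,0],[0,0,0,0,0]]';python3 -m jog '[[0,0,0.02,0,0],[0,0,0.013,0,0],[0,0,0.007,0,0],[0,0,0,0,0]]'; python3 -m jog '[[0,0,0.01,0,0],[0,0,0.01,0,0],[0,0,0,0,0]]'
python3 - <<'E'
import numpy as np
c,s=np.cos(.159),np.sin(.159)
pp=None
for a in np.arange(0,1.06,.05):
    d=-.225*np.cos(a)+.023*np.sin(a);z=.225*np.sin(a)+.023*np.cos(a)
    p=np.array([.704+c*d,-.0643+s*d,.11+z-.002])
    print(round(a,2),p.round(4),None if pp is None else ((p-pp)/.15).round(3)); pp=p
E
```

```text
clock: 10.6
tool_pos: [0.4826, -0.1003, 0.1319]
ee_rot: [0.001, -0.08, 0.997, -0.001]
ft_force: [-3.2, -13.3, 8.6]
grip_width: 0.194
gripper_force: 60.2
clock: 11.0
tool_pos: [0.4832, -0.1002, 0.1377]
ee_rot: [0.001, -0.08, 0.997, -0.001]
ft_force: [4.4, -10.4, -5.2]
grip_width: 0.202
gripper_force: 58.6
clock: 11.3
tool_pos: [0.4836, -0.1002, 0.1408]
ee_rot: [0.001, -0.08, 0.997, -0.001]
ft_force: [6.4, -8.2, -4.8]
grip_width: 0.2
gripper_force: 58.6
0.0 [ 0.4818 -0.0999  0.131 ] None
0.05 [ 0.4833 -0.0997  0.1422] [0.009 0.002 0.075]
0.1 [ 0.4852 -0.0994  0.1533] [0.013 0.002 0.074]
0.15 [ 0.4877 -0.099   0.1644] [0.017 0.003 0.073]
0.2 [ 0.4908 -0.0985  0.1752] [0.02  0.003 0.073]
0.25 [ 0.4944 -0.0979  0.186 ] [0.024 0.004 0.071]
0.3 [ 0.4985 -0.0973  0.1965] [0.027 0.004 0.07 ]
0.35 [ 0.5031 -0.0965  0.2068] [0.031 0.005 0.069]
0.4 [ 0.5082 -0.0957  0.2168] [0.034 0.005 0.067]
0.45 [ 0.5138 -0.0948  0.2266] [0.037 0.006 0.065]
0.5 [ 0.5199 -0.0938  0.2361] [0.041 0.007 0.063]
0.55 [ 0.5265 -0.0928  0.2452] [0.044 0.007 0.061]
0.6 [ 0.5335 -0.0916  0.254 ] [0.047 0.007 0.059]
0.65 [ 0.5409 -0.0905  0.2625] [0.049 0.008 0.056]
0.7 [ 0.5487 -0.0892  0.2705] [0.052 0.008 0.054]
0.75 [ 0.5569 -0.0879  0.2782] [0.055 0.009 0.051]
0.8 [ 0.5655 -0.0865  0.2854] [0.057 0.009 0.048]
0.85 [ 0.5744 -0.0851  0.2922] [0.06  0.01  0.045]
0.9 [ 0.5837 -0.0836  0.2985] [0.062 0.01  0.042]
0.95 [ 0.5932 -0.0821  0.3044] [0.064 0.01  0.039]
1.0 [ 0.6031 -0.0805  0.3098] [0.066 0.011 0.036]
1.05 [ 0.6132 -0.0789  0.3146] [0.067 0.011 0.032]
```

The lid is free now: 9 mm up at about 5 N. I'll follow the arc.

```bash
python3 -m jog '[[0.010,0.002,0.074,0,0],[0.017,0.003,0.073,0,0],[0.02,0.003,0.073,0,0],[0.024,0.004,0.071,0,0],[0,0,0,0,0]]'; python3 -m jog '[[0.027,0.004,0.07,0,0],[0.031,0.005,0.069,0,0],[0.034,0.005,0.067,0,0],[0.037,0.006,0.065,0,0],[0,0,0,0,0]]'
```

```text
clock: 11.8
tool_pos: [0.4942, -0.0984, 0.1853]
ee_rot: [0.001, -0.08, 0.997, -0.001]
ft_force: [4.4, -10.8, -5.7]
grip_width: 0.203
gripper_force: 58.9
clock: 12.3
tool_pos: [0.5131, -0.0952, 0.2256]
ee_rot: [0.001, -0.08, 0.997, -0.001]
ft_force: [3.4, -9.6, -4.3]
grip_width: 0.199
gripper_force: 60.0
```

```bash
python3 -m jog '[[0.041,0.007,0.063,0,0],[0.044,0.007,0.061,0,0],[0.047,0.007,0.059,0,0],[0.049,0.008,0.056,0,0],[0.052,0.008,0.054,0,0],[0,0,0,0,0]]'; python3 -m jog '[[0.055,0.009,0.051,0,0],[0.057,0.009,0.048,0,0],[0.06,0.01,0.045,0,0],[0.062,0.01,0.042,0,0],[0.064,0.01,0.039,0,0],[0.066,0.011,0.036,0,0],[0.067,0.011,0.032,0,0],[0,0,0,0,0],[0,0,0,0,0],[0,0,0,0,0],[0,0,0,0,0]]'
python3 - <<'E'
from plant import *
import cv2
cv2.imwrite("pics/s2.png",camera("side")["color"][:,:,::-1])
E
```

```text
clock: 12.9
tool_pos: [0.5477, -0.0894, 0.2692]
ee_rot: [0.0, -0.08, 0.997, -0.001]
ft_force: [-0.5, -8.5, -2.2]
grip_width: 0.196
gripper_force: 61.3
clock: 14.0
tool_pos: [0.6112, -0.0787, 0.3122]
ee_rot: [-0.0, -0.079, 0.997, -0.0]
ft_force: [-0.4, -5.5, 1.2]
grip_width: 0.2
gripper_force: 64.5
```

View pics/s2.png

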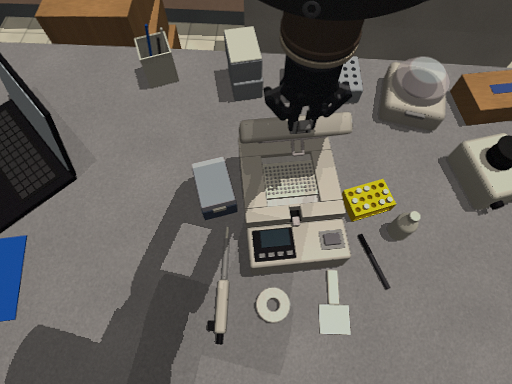

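The lid stands open with its grip bar pinched at about (303,122). The key at (332,240) is up, the plate is visible, and the bystanders have not moved. The TCP position corresponds to about 1.03 rad (59°).

```bash
python3 -c "
from plant import *
print(finish_job())"
```

```text
the job is handed in; nothing more can be done
None
```

The tug showed the lid was caught, so I pressed the release key fully down, then raised the lid to about 59° and handed in with the gripper holding it there, the key back up and the bystanders unmoved in the last picture; no verdict came back.

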